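# Nip the bead mould in the ratchet vice

### The job

The vice's ratchet is set to open: flip its yellow direction lever fully over to the closing side, then swing the handle back and forth so that the red sliding jaw pushes the graphite bead mould against the sprung pad and nips it with about 15 N (less than 8 N is loose, the graphite chips above 28 N). Work the vice only by its lever and handle, never push the jaw itself, leave the mould standing upright, the lever on the closing side and the other things on the bench where they are, then let go.

Things in the scene. Friction and masses are not known exactly. Their poses are not given: they have to be found in the camera images.
- vice: Blue ratchet vice fixed to the bench; base plate 130 x 330 x 15 mm. Origin at the bench surface, under the middle of the plate; z up, y runs along the vice: the jaw closes towards +y, the handle's middle position points to -x.
- jaw: Red sliding jaw, 84 mm wide (x); its flat pressing face looks to +y of the vice, top 62 mm above the bench. Origin in the plane of that face, 15 mm above the bench. Its y in the vice's frame is its travel: 0 at the start, only 6 mm of opening left behind it. It moves 30 mm per rad of the ratchet wheel, whose friction (0.6 N m) keeps it where it is left, up to 20 N of nip.
- mould: Loose dark graphite block, 40 x 40 x 45 mm high, origin at the centre of its underside, standing on the base plate between the jaw and a black rubber-faced pad on stiff springs (5 N per mm) at the vice's far end. The pad is set differently each time and is not reported: the jaw must travel some 50 to 62 mm, more than one swing, before the nip begins.
- axis (a point): Point on the vertical axis of the round steel ratchet head (100 mm across), at the head's top, 85 mm above the bench. The handle turns about this axis.
- grip (a point): Centre of the top of the black round grip on the handle's end, a sleeve that spins freely on its upright post: vertical, 22 mm diameter, 50 mm tall, top 135 mm above the bench, 125 mm from the axis. The handle's arm under it is 26 mm wide with its top at 85 mm.
- tab (a point): Centre of the top of the small upright pin (10 mm diameter, top 118 mm above the bench, bottom of the free part at 93 mm) at the end of the yellow direction lever. The lever turns about a vertical pivot on the handle, 38.6 mm from the axis on the line from the axis to the post; the pin is 32 mm from that pivot, beyond it on the post's side.
- handle (a joint): Handle angle, rad, counter-clockwise from above positive, stops at +-0.65, 0 along -x of the vice. With the lever on the closing side, + closes the jaw and - clicks back freely (friction 0.35 N m). Closing with no nip takes 0.95 N m (7 to 8 N at the grip moving, some 6 N read just after stopping); each newton of nip adds 0.24 N at the grip. It catches every 0.449 rad, so part of a swing is idle.
- selector (a joint): Direction lever angle relative to the handle, rad, counter-clockwise from above positive: 0 when in line with the handle, stops at -0.75 (opens the jaw; it starts near here) and +0.75 (closes). It stays where it is left; takes 3 to 4 N at the pin, and the handle may turn along a little.
- rod_jar: Bystander: green glass jar of coloured rods, 76 mm across, jar 110 mm and rods 235 mm high; origin under its centre.
- white_jar: Bystander: white jar of glass rods, 76 mm across, 235 mm high with rods; origin under its centre.
- spare_mould: Bystander: brass block 45 x 45 x 30 mm; origin under its centre.
- driver: Bystander: screwdriver, 190 mm long, lying on the bench.
- marver: Bystander: flat steel paddle 75 x 50 x 16 mm with a 100 mm wooden handle, lying.
- bead_dish: Bystander: white bowl 90 mm across, 30 mm high; origin under its centre.
- cleaner: Bystander: amber jar 56 mm across, 140 mm high; origin under its centre.

How it is judged (in metres and radians):
On the way, in this order (a step that is already met when the one before it is completed fails the run):
1. the direction lever is flipped to the closing side, before the jaw has moved on (value of joint selector above 0.55 rad and y of jaw in the frame of vice below 0.012 m), for 0.1 s.
2. the handle's swings have driven the jaw at least 20 mm (y of jaw in the frame of vice above 0.02 m), for 0.1 s.
At the end, for the whole second after the job is handed in: the jaw nips the standing mould (tilt under 0.08 rad, on the base plate) with 8 to 28 N and stays so, the mould is at rest, the direction lever is on the closing side (over 0.55 rad) (contact force between mould and jaw between 8 and 28 N and angle between mould's own z axis and vertical below 0.08 rad and value of joint selector above 0.55 rad and linear speed of mould below 0.01 m/s and z of mould in the frame of vice below 0.02 m); the robot touches nothing.
It fails at once if the mould is squeezed with more than 28 N (contact force between mould and jaw above 28 N).
It fails at once if the robot pushes on the sliding jaw (contact force between any of the arm, the fingers and jaw above 2 N).
It fails at once if a bystander is moved by more than 25 mm (distance of any of rod_jar, white_jar, spare_mould, driver, marver, bead_dish, cleaner from where it was at the start of the episode above 0.025 m).
It also fails if it takes over 72 s, if anything falls off the work surface, if the arm or the gripper's body presses on something with over 40 N, if the wrist force passes 120 N, or if a joint passes its speed limit or range.

### The arm

A 6-joint arm with a two-finger parallel gripper is mounted at the origin on the work surface. World frame = base frame: x ahead of the robot, y to its left, z up, the work surface at z = 0. Lengths are in mm, angles in rad, forces in N, time in s.
With the tool pointing down it reaches from about 350 to 875 mm from the base axis. Payload 4.2 kg.
Tool frame: the origin (TCP) lies midway between the tips of the shut fingers; the grasp point (between the pads) lies 19 mm behind it (arm.tcp_to_grasp is the distance from the TCP to the grasp point, in mm); z points along the fingers, y is the line along which they close (so a half turn about z gives the same grasp; the last joint's range is limited). The gripper opens to 85 mm and grips with 20 to 120 N. Pads are 22 mm wide; open, the fingers measure 114 mm over their backs; the gripper's body (76 mm by 85 mm) begins 54 mm behind the grasp point. The pads swing forward as they close: fully open they stand 13 mm farther back than shut.
Start: joints at [-0.905, 0.385, 0.008, 0, -1.194, -0.259], TCP at [247.308, -573.967, 231.312] pointing down, gripper open.
Joint ranges: [-3.14, 3.14], [-1.21, 2.06], [-1.07, 1.41], [-3.16, 2.05], [-2.99, -0.16], [-3.1, 3.1]. Speed limits (rad/s): [2.79, 2.79, 3.14, 3.14, 3.14, 3.14].

### API

Orientations are given as a unit quaternion [x, y, z, w].
In Python, from bench import arm, imaging, job, models gives the robot as it stands.
- The arm moves only by the tool arm_command, never from a script. Its argument "rows" is a list of rows, each an object with "grip": the opening, from 0 (shut) to 1 (fully open); "linear": the shift along the tool's x, y, z in mm, a list of three; "rot": the turn, a rotation vector about the tool's x, y, z in rad, a list of three. In form: [{"grip": grip, "linear": [tx, ty, tz], "rot": [rx, ry, rz]}, ...]. A call has 1 to 10 rows; each row is the pose to reach, as a shift and turn from the pose commanded when the call began, along the tool's axes at that moment; what a row does not reach only later rows make up. A row lasts 1/8 s, in which the tool goes at most 62.5 mm and 10.7 degrees, less where a joint would pass 70% of its speed; a pose out of reach is approached as far as the arm can. A call with a gripper value outside its range is refused whole. The fingers move at their own pace and stop on an object; the grip force is fixed at half the most. Time passes only in rows, so rows that repeat a pose let the fingers close. It gives the time, the measured TCP pose, the force, the opening and the grip force at its end, in the units of the state.
- arm.read_state(): the state, without advancing time (a new reading comes with each control period).
- imaging.get_image(name): name is "side" or "top"; returns a dict with "frame" (420x560x3 uint8, red, green, blue), "fx", "fy", "cx", "cy" (pixels), "k1" (the pictures are not rectified: a ray, as slopes to the right and down, at radius r is drawn at 1 + k1 r^2 times it, then the intrinsics apply), "extrinsics" (4x4, takes a point from world to camera coordinates). Camera axes: x right, y down, z forward; pixel columns grow to the right and rows downward; lengths in mm; the calibration is good to about 2 mm. A picture is of the moment at which its call begins. There is no depth.
- job.job_done(): hands the job in; it is judged then, once.
Trained networks look in a picture, given as the dict that the camera call returned (one of the last four; its "shot" number tells which), for a name from the list of things; names that differ only in an ending like _2 or _b are one class to them, and where a whole thing is asked for, a point or a joint stands for the part that bears it (a point fixed in the world has none). Each returns a list of dicts, best first, with "score" (0 to 1); they miss things now and then, are a little off and sometimes report something else, mostly with a low value. They report only what shows in the picture. A call takes as long as a camera call.
- models.spot_in(picture, query): "rect" ([left, top, right, bottom] in pixels, round what is visible of it).
- models.tip_of(picture, query): "pixel" ([column, row] in pixels: a listed point, or the origin of a listed thing).
The state is a dict: "clock": time; "joints": joint angles; "joint_vel": joint speeds; "joint_efforts": joint torques, N m; "position": TCP position; "ee_rot": TCP orientation; "contact_force": force on the tool from outside, world axes, zero at the start; "wrist_torque": the same for the moment, N m; "gripper_width": finger opening in mm; "grasp_force": force on a finger pad.
Only numpy, scipy, OpenCV 4.12 (cv2) and the standard library are available. Lean on these libraries where they do the work, as an engineer would, in place of code of your own. Each camera call takes 0.05 s, during which the arm holds its last target. There are 200 camera calls.

## Working session

There is one attempt and no reset: what is moved stays moved. The work goes in short steps, Python scripts to look and compute and a tool call to move; the robot and the scene stay as the last step left them, time stands still between calls to the robot, and variables do not carry over. Pictures are saved under pics/ and viewed, at most 10 in all, crops included, and the job is handed in when it is done.

Besides the shell and the picture viewer there is one more tool, called after "Emit:" by a JSON object that holds its "api" and its "payload", one argument or row to a line. arm_command: Moves the arm, as the interface text tells. Its arguments: {"type":"object","properties":{"rows":{"type":"array"}},"required":["rows"]}

```bash
mkdir -p pics; cat > h.py <<'E'
import numpy as np, cv2
from bench import arm, imaging, job, models
def ray(im,px):
    x=(px[0]-im['cx'])/im['fx'];y=(px[1]-im['cy'])/im['fy'];k=im['k1']
    u,v=x,y
    for _ in range(30):
        s=1+k*(u*u+v*v);u,v=x/s,y/s
    E=np.array(im['extrinsics']);R=E[:3,:3];t=E[:3,3]
    d=R.T@np.array([u,v,1]);return -R.T@t,d/np.linalg.norm(d)
def tri(a,b):
    (o1,d1),(o2,d2)=a,b
    s=np.linalg.lstsq(np.c_[d1,-d2],o2-o1,rcond=None)[0]
    p,q=o1+s[0]*d1,o2+s[1]*d2
    return (p+q)/2,np.linalg.norm(p-q)
def atz(r,z): o,d=r;return o+d*(z-o[2])/d[2]
def save(im,n): cv2.imwrite('pics/'+n+'.png',cv2.cvtColor(im['frame'],cv2.COLOR_RGB2BGR))
E
python3 - <<'E'
from h import *
np.set_printoptions(precision=1,suppress=True)
s=imaging.get_image('side');t=imaging.get_image('top');save(s,'s0');save(t,'t0')
H=dict(axis=85,grip=135,tab=118,vice=0,jaw=15,mould=0,rod_jar=0,white_jar=0,spare_mould=0,driver=0,marver=0,bead_dish=0,cleaner=0)
for n,z in H.items():
    a=models.tip_of(s,n);b=models.tip_of(t,n)
    print(n,[(np.array(q['pixel']),round(q['score'],2)) for q in a[:2]],[(np.array(q['pixel']),round(q['score'],2)) for q in b[:2]],end=' ')
    if b: print('topz',atz(ray(t,b[0]['pixel']),z),end=' ')
    if a and b: print('tri',*tri(ray(s,a[0]['pixel']),ray(t,b[0]['pixel'])),end='')
    print()
st=arm.read_state();print(st['position'],st['ee_rot'],st['contact_force'],arm.tcp_to_grasp,st['gripper_width'])
cv2.imwrite('pics/b0.png',np.vstack([cv2.imread('pics/s0.png'),cv2.imread('pics/t0.png')])[:, :])
a=np.hstack([cv2.imread('pics/s0.png'),cv2.imread('pics/t0.png')]);cv2.imwrite('pics/b0.png',cv2.resize(a,(800,300)))
E
```

```text
axis [(array([271.3, 180.4]), 0.85)] [(array([313.8, 197.2]), 0.79)] topz [637.5 -93.8  85. ] tri [639.3 -92.4  87.5] 4.98163588210098
grip [(array([320.4, 170.6]), 0.98), (array([202.8, 220.8]), 0.42)] [(array([328.3, 238.8]), 0.59), (array([147. , 183.7]), 0.47)] topz [ 519.7 -124.6  135. ] tri [ 515.1 -125.   146.9] 8.163389221486145
tab [(array([292.2, 178.7]), 0.49)] [(array([315. , 218.4]), 0.44)] topz [575.5 -92.8 118. ] tri [575.6 -92.8 117.3] 0.1864587653670657
vice [(array([259.5, 224.7]), 0.7)] [(array([284.6, 208.8]), 0.81)] topz [618.5 -15.4   0. ] tri [624.5 -12.9  -9. ] 10.903793021386802
jaw [(array([260.7, 216.4]), 0.86)] [(array([283.9, 211.3]), 0.56)] topz [609.3 -13.   15. ] tri [613.8  -8.9  28.7] 14.782662281034847
mould [(array([253.6, 224.9]), 0.87)] [(array([271.1, 211.2]), 0.64)] topz [612.1  23.7   0. ] tri [613.9  26.7  25.1] 11.99088303179599
rod_jar [(array([309.7, 150. ]), 0.6)] [(array([411.2, 183.4]), 0.95), (array([314.8, 220.8]), 0.45)] topz [ 688.5 -388.4    0. ] tri [ 683.4 -383.4   19.3] 3.092277790748334
white_jar [(array([135. , 311.9]), 0.88)]
[... 272 characters left out ...]
378.5]), 0.88)] [(array([155.4, 304.1]), 0.63)] topz [352.  354.3   0. ] tri [355.8 356.    2. ] 8.564404639763273
marver [(array([346., 175.]), 0.56)] [(array([393.9, 235.9]), 0.78)] topz [ 535.  -330.1    0. ] tri [ 528.6 -331.1    6.1] 12.781853240463978
bead_dish [(array([198.6, 333.2]), 0.88)] [(array([161.1, 236.6]), 0.78), (array([283.3, 207.7]), 0.67)] topz [543.1 340.6   0. ] tri [544.1 343.8 -13.4] 0.16531167413080267
cleaner [(array([198.1, 218.3]), 0.94), (array([279.5, 180.6]), 0.17)] [(array([254.1, 157.2]), 0.97)] topz [772.7  71.5   0. ] tri [773.1  73.    8.8] 6.331491915389405
[ 247.3 -574.   231.3] [-0.2  1.  -0.   0. ] [ 0.5 -0.3  0.2] 18.700000000000003 85.11580818218057
```

View pics/s0.png

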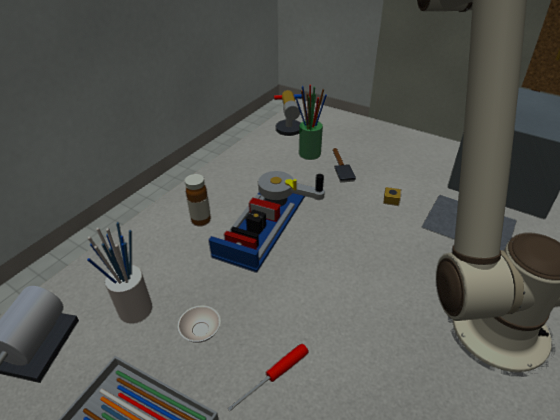

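View pics/t0.png

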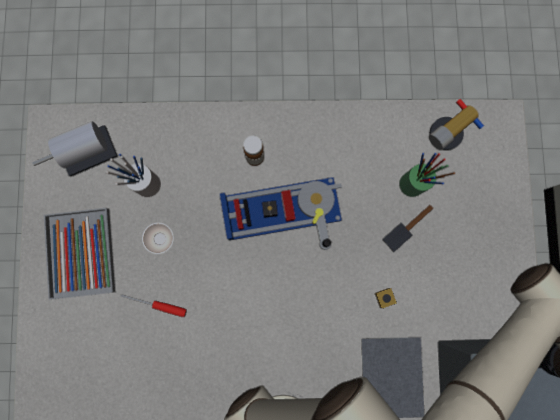

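The side view shows the vice near (255,220), with the handle grip at (320,180). The top view shows the red jaw at (288,206), the yellow lever at (318,215) and the grip at (326,242). Next I'll zoom in to refine these.

```bash
python3 - <<'E'
from h import *
np.set_printoptions(precision=1,suppress=True)
s=imaging.get_image('side');t=imaging.get_image('top')
for im,n,(l,tp) in((s,'s',(195,150)),(t,'t',(210,160))):
    f=im['frame'];hsv=cv2.cvtColor(f,cv2.COLOR_RGB2HSV)
    print(n,'tab',models.spot_in(im,'tab')[:1],'grip',models.spot_in(im,'grip')[:2],[q['pixel'] for q in models.tip_of(im,'grip')[:1]])
a=s['frame'][150:285,200:335];b=t['frame'][160:260,210:345]
cv2.imwrite('pics/c0.png',cv2.cvtColor(np.hstack([cv2.resize(a,(396,396),interpolation=3),cv2.resize(b,(396,293),interpolation=3) if 0 else cv2.copyMakeBorder(cv2.resize(b,(396,293),interpolation=3),0,103,0,0,0)]),cv2.COLOR_RGB2BGR))
# where the model points project for checking
def proj(im,p):
    E=np.array(im['extrinsics']);c=E[:3,:3]@p+E[:3,3];u,v=c[:2]/c[2];k=1+im['k1']*(u*u+v*v)
    return np.array([im['fx']*u*k+im['cx'],im['fy']*v*k+im['cy']])
for p in ([638,-93,85],[517,-125,135],[572.5,-88,118],[600.7,-103,93]): print(p,proj(s,np.array(p)),proj(t,np.array(p)))
st=arm.read_state();R=__import__('scipy.spatial.transform',fromlist=['Rotation']).Rotation.from_quat(st['ee_rot']).as_matrix();print(R)
Rw=np.array([[-1,0,0],[0,1,0],[0,0,-1.]]);import scipy.spatial.transform as T
print('rot',T.Rotation.from_matrix(R.T@Rw).as_rotvec())
for tgt in([560,-45,200],):print('lin',R.T@(np.array(tgt)-st['position']))
E
```

```text
s tab [{'rect': [286.3, 178.7, 297.4, 191.0], 'score': 0.51}] grip [{'rect': [255.2, 170.4, 325.3, 198.2], 'score': 0.6}] [[321.1, 174.7]]
t tab [{'rect': [310.0, 207.9, 323.6, 223.0], 'score': 0.56}] grip [{'rect': [301.6, 179.7, 336.2, 252.6], 'score': 0.82}, {'rect': [242.7, 136.0, 266.9, 166.5], 'score': 0.54}] [[328.0, 239.8]]
[638, -93, 85] [272.7 181.3] [313.5 197. ]
[517, -125, 135] [317.9 174. ] [328.5 239.8]
[572.5, -88, 118] [292.3 179.8] [313.2 219.5]
[600.7, -103, 93] [286.2 181.3] [317.8 210.1]
[[-0.9 -0.4 -0. ]
 [-0.4  0.9  0. ]
 [ 0.   0.  -1. ]]
rot [ 0.  -0.   0.4]
lin [-496.5  362.1   31.3]
```

View pics/c0.png

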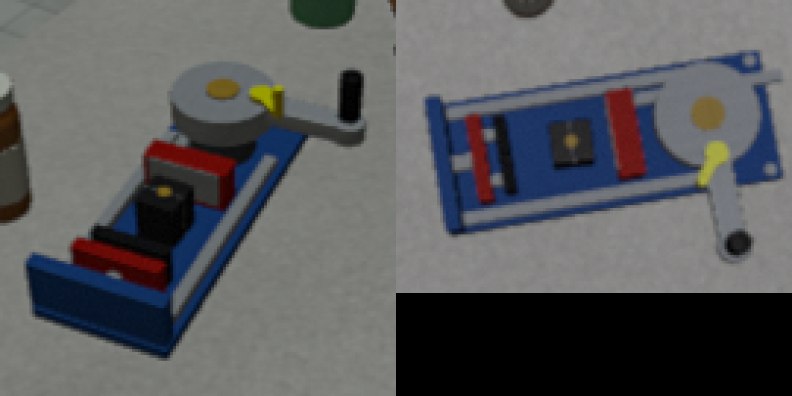

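```bash
python3 - <<'E'
from h import *
s=imaging.get_image('side');t=imaging.get_image('top')
np.set_printoptions(precision=2,suppress=True)
for n,a,b,z in(('grip',(319.3,174.5),(326.6,242.5),135),('pin',(294.8,179.5),(315.3,220.7),118),('axis',(275.5,180.5),(315.5,198.8),87)):
    print(n,*tri(ray(s,a),ray(t,b)),atz(ray(s,a),z),atz(ray(t,b),z))
for n,b in(('platetopL',(221,195)),('TR',(334.5,177)),('BL',(230.5,239.5)),('BR',(341.5,220))):print(n,atz(ray(t,b),15))
st=arm.read_state();q=st['ee_rot'];print(np.array(q), 'phi',2*np.arctan2(-q[0],q[1]))
E
```

```text
grip [ 510.04 -119.38  139.38] 0.35495657663662483 [ 512.99 -124.97  135.  ] [ 510.17 -119.93  135.  ]
pin [568.97 -93.85 116.7 ] 1.139512394500293 [567.53 -92.5  118.  ] [569.33 -93.47 118.  ]
axis [632.64 -98.33  86.41] 0.45374876821812343 [631.98 -97.73  87.  ] [632.75 -98.17  87.  ]
platetopL [659.08 166.79  15.  ]
TR [ 707.27 -161.13   15.  ]
BL [530.73 139.88  15.  ]
BR [ 581.77 -177.41   15.  ]
[-0.2   0.98 -0.    0.  ] phi 0.4067999692626728
```

Emit:
{"api": "arm_command", "payload": {
  "rows": [
    {"grip": 0, "linear": [-30, 25, 0], "rot": [0, 0, 0.1]},
    {"grip": 0, "linear": [-90, 65, 0], "rot": [0, 0, 0.2]},
    {"grip": 0, "linear": [-150, 110, 0], "rot": [0, 0, 0.3]},
    {"grip": 0, "linear": [-200, 146, 0], "rot": [0, 0, 0.4]},
    {"grip": 0, "linear": [-250, 182, 0], "rot": [0, 0, 0.4]},
    {"grip": 0, "linear": [-300, 219, 0], "rot": [0, 0, 0.4]},
    {"grip": 0, "linear": [-350, 255, 0], "rot": [0, 0, 0.4]},
    {"grip": 0, "linear": [-400, 292, 0], "rot": [0, 0, 0.4]},
    {"grip": 0, "linear": [-450, 328, 0], "rot": [0, 0, 0.4]},
    {"grip": 0, "linear": [-490, 357, 20], "rot": [0, 0, 0.4]}
  ]
}}

```text
clock: 3.15
position: [554.2, -56.5, 215.2]
ee_rot: [-0.004, 1.0, 0.0, 0.002]
contact_force: [-0.1, -1.0, -0.1]
gripper_width: 0.0
grasp_force: 0.0
```

Emit:
{"api": "arm_command", "payload": {
  "rows": [
    {"grip": 0, "linear": [-12, 4, 30], "rot": [0, 0, 0]},
    {"grip": 0, "linear": [-12, 4, 70], "rot": [0, 0, 0]},
    {"grip": 0, "linear": [-12, 4, 100], "rot": [0, 0, 0]},
    {"grip": 0, "linear": [-12, 4, 114], "rot": [0, 0, 0]},
    {"grip": 0, "linear": [-12, 4, 114], "rot": [0, 0, 0]},
    {"grip": 0, "linear": [-12, 4, 114], "rot": [0, 0, 0]}
  ]
}}

```text
clock: 3.9
position: [565.3, -54.5, 101.0]
ee_rot: [-0.003, 1.0, 0.0, 0.001]
contact_force: [-0.1, -0.4, 0.2]
gripper_width: -0.3
grasp_force: 0.0
```

```bash
python3 - <<'E'
from h import *
s=imaging.get_image('side');t=imaging.get_image('top')
a=s['frame'][120:255,215:350];b=t['frame'][160:260,250:385]
cv2.imwrite('pics/c1.png',cv2.cvtColor(np.hstack([cv2.resize(a,(396,396),interpolation=3),cv2.copyMakeBorder(cv2.resize(b,(396,293),interpolation=3),0,103,0,0,0)]),cv2.COLOR_RGB2BGR))
st=arm.read_state();print(st['position'],st['contact_force'])
E
```

```text
[565.14656815 -54.49249817 101.00141671] [-0.14252071  0.60993     0.31780939]
```

View pics/c1.png

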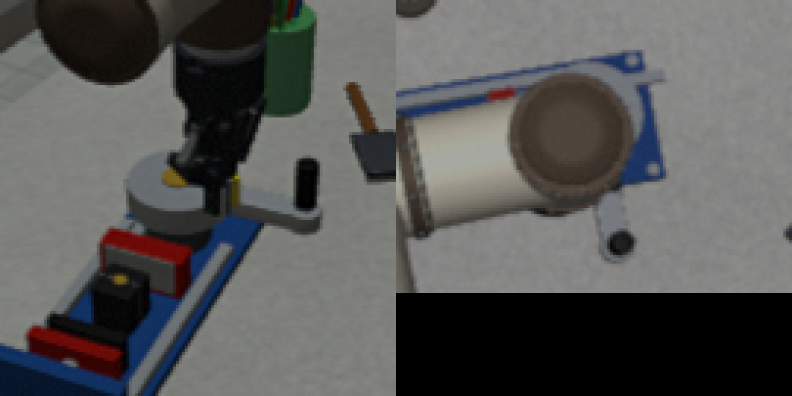

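The fingers, at (220,190) in the crop, stand just beside the yellow pin at (235,190). Now I'll push the pin to -y.

Emit:
{"api": "arm_command", "payload": {
  "rows": [
    {"grip": 0, "linear": [-3, -8, 3], "rot": [0, 0, 0]},
    {"grip": 0, "linear": [-3, -16, 3], "rot": [0, 0, 0]},
    {"grip": 0, "linear": [-3, -22, 3], "rot": [0, 0, 0]},
    {"grip": 0, "linear": [-3, -28, 3], "rot": [0, 0, 0]}
  ]
}}

```text
clock: 4.5
position: [565.6, -82.4, 96.0]
ee_rot: [-0.003, 1.0, 0.001, -0.002]
contact_force: [-2.9, 4.1, 0.3]
gripper_width: 0.3
grasp_force: 2.2
```

Emit:
{"api": "arm_command", "payload": {
  "rows": [
    {"grip": 0, "linear": [0, -6, 0], "rot": [0, 0, 0]},
    {"grip": 0, "linear": [-2, -12, 0], "rot": [0, 0, 0]},
    {"grip": 0, "linear": [-3, -17, 0], "rot": [0, 0, 0]}
  ]
}}

```text
clock: 4.88
position: [570.4, -99.9, 96.3]
ee_rot: [-0.003, 1.0, 0.0, -0.0]
contact_force: [-3.2, 3.0, 0.2]
gripper_width: 0.3
grasp_force: 1.4
```

Emit:
{"api": "arm_command", "payload": {
  "rows": [
    {"grip": 0, "linear": [-2, -5, 0], "rot": [0, 0, 0]},
    {"grip": 0, "linear": [-3, -8, 0], "rot": [0, 0, 0]}
  ]
}}

```text
clock: 5.12
position: [574.0, -107.8, 96.4]
ee_rot: [-0.003, 1.0, 0.0, 0.0]
contact_force: [-1.6, 3.0, -1.0]
gripper_width: -0.4
grasp_force: 1.5
```

```bash
python3 - <<'E'
from h import *
s=imaging.get_image('side');t=imaging.get_image('top')
a=s['frame'][120:255,215:350];b=t['frame'][160:260,250:385]
cv2.imwrite('pics/c2.png',cv2.cvtColor(np.hstack([cv2.resize(a,(396,396),interpolation=3),cv2.copyMakeBorder(cv2.resize(b,(396,293),interpolation=3),0,103,0,0,0)]),cv2.COLOR_RGB2BGR))
st=arm.read_state();print(st['position'],st['contact_force'])
E
```

```text
[ 574.18605378 -107.8734878    96.51724496] [-0.71310901  1.57839925 -1.13996597]
```

View pics/c2.png

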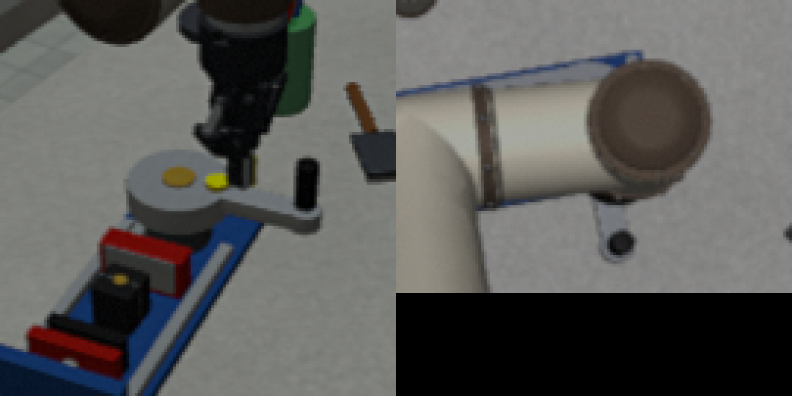

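The handle has not turned, and the lever is coming over with the pin beyond the finger at (252,170). I'll keep pushing to the stop.

Emit:
{"api": "arm_command", "payload": {
  "rows": [
    {"grip": 0, "linear": [-2, -4, 0], "rot": [0, 0, 0]},
    {"grip": 0, "linear": [-2, -6, 0], "rot": [0, 0, 0]}
  ]
}}

```text
clock: 5.48
position: [577.2, -112.8, 96.6]
ee_rot: [-0.004, 1.0, 0.001, 0.002]
contact_force: [2.2, 7.3, -2.8]
gripper_width: -0.1
grasp_force: 3.4
```

Emit:
{"api": "arm_command", "payload": {
  "rows": [
    {"grip": 0, "linear": [-2, -3, 0], "rot": [0, 0, 0]},
    {"grip": 0, "linear": [-2, -5, 0], "rot": [0, 0, 0]}
  ]
}}

```text
clock: 5.72
position: [580.0, -117.0, 96.6]
ee_rot: [-0.004, 1.0, 0.001, 0.003]
contact_force: [3.5, 9.3, -3.6]
gripper_width: -0.0
grasp_force: 4.8
```

Emit:
{"api": "arm_command", "payload": {
  "rows": [
    {"grip": 0, "linear": [0, 12, 0], "rot": [0, 0, 0]},
    {"grip": 0, "linear": [0, 14, -50], "rot": [0, 0, 0]},
    {"grip": 0, "linear": [20, 40, -105], "rot": [0, 0, 0]},
    {"grip": 0.5, "linear": [60, 80, -105], "rot": [0, 0, 0]},
    {"grip": 0.5, "linear": [90, 120, -105], "rot": [0, 0, 0]},
    {"grip": 0.5, "linear": [110, 160, -105], "rot": [0, 0, 0]},
    {"grip": 0.5, "linear": [110, 160, -105], "rot": [0, 0, 0]}
  ]
}}

```text
clock: 6.6
position: [465.7, 42.3, 202.6]
ee_rot: [-0.006, 1.0, -0.0, 0.001]
contact_force: [-0.3, -0.2, 0.1]
gripper_width: 42.6
grasp_force: 0.0
```

```bash
python3 - <<'E'
from h import *
s=imaging.get_image('side');t=imaging.get_image('top')
a=s['frame'][150:285,200:335];b=t['frame'][160:260,210:345]
cv2.imwrite('pics/c3.png',cv2.cvtColor(np.hstack([cv2.resize(a,(396,396),interpolation=3),cv2.copyMakeBorder(cv2.resize(b,(396,293),interpolation=3),0,103,0,0,0)]),cv2.COLOR_RGB2BGR))
st=arm.read_state();print(st['position'],st['contact_force'],st['ee_rot'])
for n in('grip','tab'):print(n,models.tip_of(s,n)[:1],models.tip_of(t,n)[:1])
E
```

```text
[466.82591784  40.97766307 202.20141897] [ 0.45210536 -0.14034506  0.61738762] [-4.16535205e-03  9.99991034e-01 -1.87244677e-04  7.39401320e-04]
grip [{'pixel': [318.8, 175.0], 'score': 0.73}] [{'pixel': [332.2, 240.1], 'score': 0.88}]
tab [{'pixel': [268.2, 379.0], 'score': 0.52}] [{'pixel': [329.7, 218.1], 'score': 0.49}]
```

View pics/c3.png

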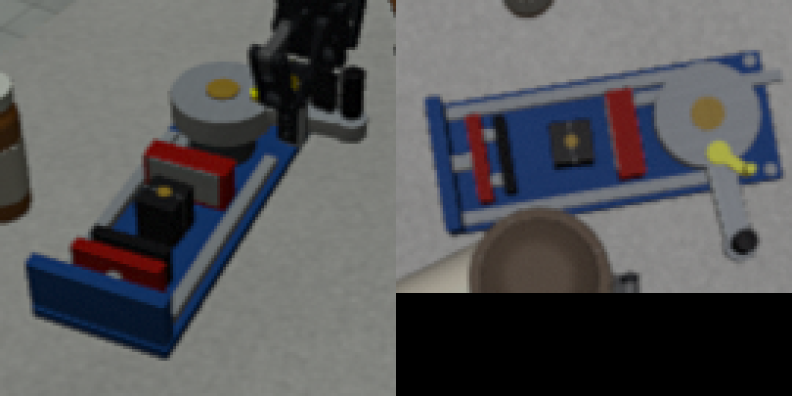

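The lever is now fully on the closing side, with its pin at (750,168) in the crop, and the jaw hasn't moved. Next I'll go to the grip at about (512,-124).

Emit:
{"api": "arm_command", "payload": {
  "rows": [
    {"grip": 0.5, "linear": [-15, -50, 0], "rot": [0, 0, 0]},
    {"grip": 0.5, "linear": [-30, -100, 0], "rot": [0, 0, 0]},
    {"grip": 0.5, "linear": [-45, -150, 0], "rot": [0, 0, 0]},
    {"grip": 0.5, "linear": [-45, -165, 0], "rot": [0, 0, 0]},
    {"grip": 0.5, "linear": [-45, -165, 0], "rot": [0, 0, 0]},
    {"grip": 0.5, "linear": [-45, -165, 25], "rot": [0, 0, 0]},
    {"grip": 0.5, "linear": [-45, -165, 40], "rot": [0, 0, 0]},
    {"grip": 0.5, "linear": [-45, -165, 40], "rot": [0, 0, 0]}
  ]
}}

```text
clock: 7.9
position: [511.8, -123.2, 160.5]
ee_rot: [-0.004, 1.0, -0.0, -0.001]
contact_force: [-0.1, -0.6, -0.2]
gripper_width: 42.7
grasp_force: 0.0
```

```bash
python3 - <<'E'
from h import *
s=imaging.get_image('side')
a=s['frame'][100:235,250:385]
cv2.imwrite('pics/c4.png',cv2.cvtColor(cv2.resize(a,(540,540),interpolation=3),cv2.COLOR_RGB2BGR))
st=arm.read_state();print(st['position'],st['contact_force'])
E
```

```text
[ 512.6456702  -123.3609072   161.46246758] [ 0.34715739 -0.10519784  0.3465848 ]
```

View pics/c4.png

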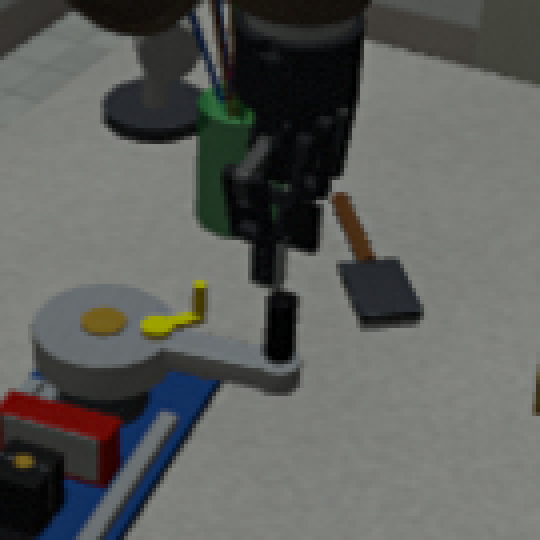

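The open fingers, at (265,262) and (305,235), straddle the grip at (281,298). I'll go down and close.

Emit:
{"api": "arm_command", "payload": {
  "rows": [
    {"grip": 0.5, "linear": [0, 0, 20], "rot": [0, 0, 0]},
    {"grip": 0.5, "linear": [0, 0, 40], "rot": [0, 0, 0]},
    {"grip": 0.5, "linear": [0, 0, 60], "rot": [0, 0, 0]},
    {"grip": 0.5, "linear": [0, 0, 62], "rot": [0, 0, 0]},
    {"grip": 0, "linear": [0, 0, 62], "rot": [0, 0, 0]},
    {"grip": 0, "linear": [0, 0, 62], "rot": [0, 0, 0]},
    {"grip": 0, "linear": [0, 0, 62], "rot": [0, 0, 0]},
    {"grip": 0, "linear": [0, 0, 62], "rot": [0, 0, 0]}
  ]
}}

```text
clock: 8.95
position: [513.6, -124.1, 100.9]
ee_rot: [-0.004, 1.0, -0.0, 0.001]
contact_force: [-1.2, -0.8, 5.9]
gripper_width: 20.5
grasp_force: 58.6
```

Emit:
{"api": "arm_command", "payload": {
  "rows": [
    {"grip": 0, "linear": [-2.6, -9.7, 0], "rot": [0, 0, 0]},
    {"grip": 0, "linear": [-6.9, -21.4, 0], "rot": [0, 0, 0]},
    {"grip": 0, "linear": [-12.3, -32.7, 0], "rot": [0, 0, 0]}
  ]
}}

```text
clock: 9.32
position: [524.2, -155.6, 100.8]
ee_rot: [-0.003, 1.0, 0.001, -0.001]
contact_force: [-5.6, 5.6, 10.7]
gripper_width: 20.6
grasp_force: 59.1
```

Emit:
{"api": "arm_command", "payload": {
  "rows": [
    {"grip": 0, "linear": [-6.5, -10.6, 0], "rot": [0, 0, 0]},
    {"grip": 0, "linear": [-14.1, -20.6, 0], "rot": [0, 0, 0]},
    {"grip": 0, "linear": [-18, -25, 0], "rot": [0, 0, 0]}
  ]
}}

```text
clock: 9.7
position: [541.2, -181.3, 100.9]
ee_rot: [-0.003, 1.0, 0.0, -0.002]
contact_force: [-8.7, 2.9, 12.8]
gripper_width: 20.7
grasp_force: 59.3
```

Emit:
{"api": "arm_command", "payload": {
  "rows": [
    {"grip": 0, "linear": [11.7, 14.6, 0], "rot": [0, 0, 0]},
    {"grip": 0, "linear": [21.1, 30.8, 0], "rot": [0, 0, 0]},
    {"grip": 0, "linear": [28, 48.3, 0], "rot": [0, 0, 0]},
    {"grip": 0, "linear": [32.1, 66.5, 0], "rot": [0, 0, 0]},
    {"grip": 0, "linear": [33.5, 85.2, 0], "rot": [0, 0, 0]},
    {"grip": 0, "linear": [32.1, 103.9, 0], "rot": [0, 0, 0]},
    {"grip": 0, "linear": [28, 122.1, 0], "rot": [0, 0, 0]},
    {"grip": 0, "linear": [23.7, 133.9, 0], "rot": [0, 0, 0]},
    {"grip": 0, "linear": [21, 140, 0], "rot": [0, 0, 0]}
  ]
}}

```text
clock: 10.82
position: [525.8, -40.8, 101.0]
ee_rot: [-0.005, 1.0, -0.0, 0.004]
contact_force: [8.9, -8.0, 1.0]
gripper_width: 20.7
grasp_force: 58.9
```

```bash
cat > jaw.py <<'E'
from h import *
import sys
t=imaging.get_image('top');s=imaging.get_image('side')
a=s['frame'][150:285,190:325];b=t['frame'][160:260,210:345]
cv2.imwrite('pics/%s.png'%sys.argv[1],cv2.cvtColor(np.hstack([cv2.resize(a,(396,396),interpolation=3),cv2.copyMakeBorder(cv2.resize(b,(396,293),interpolation=3),0,103,0,0,0)]),cv2.COLOR_RGB2BGR))
for im in(s,t):print([ (n,[(np.round(q['pixel'],1),round(q['score'],2)) for q in models.tip_of(im,n)[:1]]) for n in('jaw','mould')])
st=arm.read_state();print(st['position'],st['contact_force'])
E
python3 jaw.py c5
```

```text
[('jaw', [(array([135.1, 309.4]), 0.68)]), ('mould', [(array([254.8, 227.4]), 0.84)])]
[('jaw', [(array([279. , 210.6]), 0.74)]), ('mould', [(array([270.1, 214.1]), 0.55)])]
[525.79762086 -40.93259273 100.97423497] [ 6.32015487 -4.71675451  2.47954695]
```

View pics/c5.png

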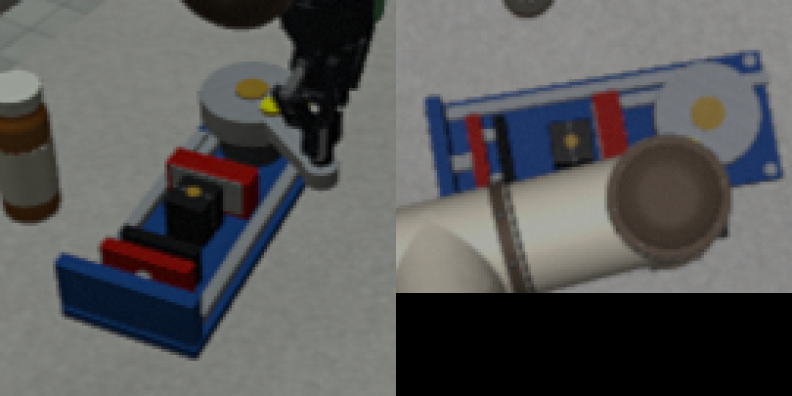

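The jaw has advanced about 14 mm, to (609,125) in the crop, and the mould is untouched. Now the second closing swing, with a corrected axis of (636,-100).

Emit:
{"api": "arm_command", "payload": {
  "rows": [
    {"grip": 0, "linear": [2.1, -9.3, 0], "rot": [0, 0, 0]},
    {"grip": 0, "linear": [8.1, -27.1, 0], "rot": [0, 0, 0]},
    {"grip": 0, "linear": [10.6, -39.3, 0], "rot": [0, 0, 0]},
    {"grip": 0, "linear": [11.8, -51.8, 0], "rot": [0, 0, 0]},
    {"grip": 0, "linear": [11.8, -64.2, 0], "rot": [0, 0, 0]},
    {"grip": 0, "linear": [10.6, -76.7, 0], "rot": [0, 0, 0]},
    {"grip": 0, "linear": [8.1, -88.9, 0], "rot": [0, 0, 0]}
  ]
}}

```text
clock: 12.0
position: [514.4, -128.4, 100.8]
ee_rot: [-0.004, 1.0, 0.001, 0.0]
contact_force: [-2.7, 7.1, 12.4]
gripper_width: 20.7
grasp_force: 60.5
```

Emit:
{"api": "arm_command", "payload": {
  "rows": [
    {"grip": 0, "linear": [-3.7, -12, 0], "rot": [0, 0, 0]},
    {"grip": 0, "linear": [-8.5, -23.5, 0], "rot": [0, 0, 0]},
    {"grip": 0, "linear": [-14.5, -34.4, 0], "rot": [0, 0, 0]}
  ]
}}

```text
clock: 12.38
position: [528.0, -163.0, 100.8]
ee_rot: [-0.004, 1.0, 0.001, -0.001]
contact_force: [-4.5, 7.2, 13.2]
gripper_width: 20.3
grasp_force: 60.6
```

Emit:
{"api": "arm_command", "payload": {
  "rows": [
    {"grip": 0, "linear": [-7.1, -10.3, 0], "rot": [0, 0, 0]},
    {"grip": 0, "linear": [-12.6, -17.1, 0], "rot": [0, 0, 0]},
    {"grip": 0, "linear": [-14, -18.7, 0], "rot": [0, 0, 0]}
  ]
}}

```text
clock: 12.75
position: [541.7, -182.0, 100.8]
ee_rot: [-0.003, 1.0, 0.001, -0.002]
contact_force: [-6.2, 5.5, 14.7]
gripper_width: 20.5
grasp_force: 60.8
```

Emit:
{"api": "arm_command", "payload": {
  "rows": [
    {"grip": 0, "linear": [14, 18.7, 0], "rot": [0, 0, 0]},
    {"grip": 0, "linear": [22.5, 35.3, 0], "rot": [0, 0, 0]},
    {"grip": 0, "linear": [28.5, 53.1, 0], "rot": [0, 0, 0]},
    {"grip": 0, "linear": [31.8, 71.5, 0], "rot": [0, 0, 0]},
    {"grip": 0, "linear": [32.2, 90.2, 0], "rot": [0, 0, 0]},
    {"grip": 0, "linear": [29.9, 108.8, 0], "rot": [0, 0, 0]},
    {"grip": 0, "linear": [26.8, 120.9, 0], "rot": [0, 0, 0]},
    {"grip": 0, "linear": [23.5, 130.4, 0], "rot": [0, 0, 0]},
    {"grip": 0, "linear": [23.5, 130.4, 0], "rot": [0, 0, 0]}
  ]
}}

```text
clock: 13.88
position: [520.9, -51.6, 100.9]
ee_rot: [-0.004, 1.0, 0.0, 0.003]
contact_force: [2.8, 1.5, 5.9]
gripper_width: 20.5
grasp_force: 60.0
```

```bash
python3 jaw.py c6
```

```text
[('jaw', [(array([257. , 227.8]), 0.63)]), ('mould', [(array([252.1, 233. ]), 0.81)])]
[('jaw', [(array([267.3, 213.3]), 0.68)]), ('mould', [(array([263.1, 211.5]), 0.71)])]
[520.93576736 -51.62254444 100.94425235] [1.96072247 0.47811148 6.96670725]
```

View pics/c6.png

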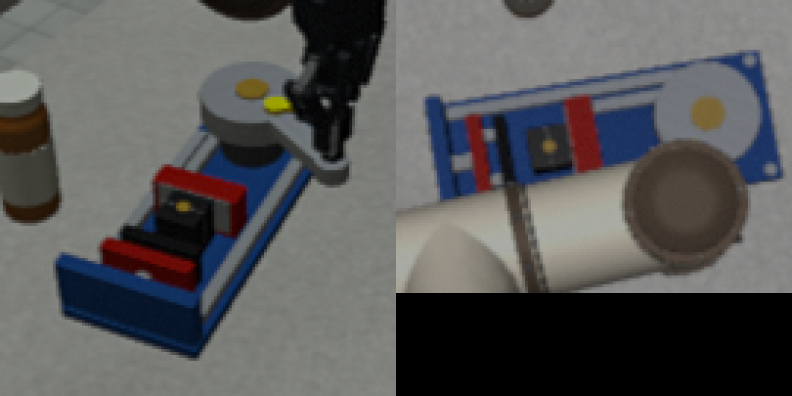

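The jaw is now against the mould, and the gap to the pad is about 14 mm. I'll close slowly from here.

Emit:
{"api": "arm_command", "payload": {
  "rows": [
    {"grip": 0, "linear": [3.3, -9.5, 0], "rot": [0, 0, 0]},
    {"grip": 0, "linear": [6.4, -21.6, 0], "rot": [0, 0, 0]},
    {"grip": 0, "linear": [8.3, -33.9, 0], "rot": [0, 0, 0]},
    {"grip": 0, "linear": [8.9, -46.4, 0], "rot": [0, 0, 0]},
    {"grip": 0, "linear": [8.7, -52.6, 0], "rot": [0, 0, 0]},
    {"grip": 0, "linear": [8.7, -52.6, 0], "rot": [0, 0, 0]}
  ]
}}

```text
clock: 14.92
position: [511.2, -104.3, 100.9]
ee_rot: [-0.004, 1.0, 0.001, 0.001]
contact_force: [-0.8, 5.1, 9.8]
gripper_width: 20.5
grasp_force: 60.2
```

Emit:
{"api": "arm_command", "payload": {
  "rows": [
    {"grip": 0, "linear": [-0.6, -6.2, 0], "rot": [0, 0, 0]},
    {"grip": 0, "linear": [-0.6, -6.2, 0], "rot": [0, 0, 0]}
  ]
}}

```text
clock: 15.18
position: [511.5, -110.2, 100.8]
ee_rot: [-0.004, 1.0, 0.001, 0.001]
contact_force: [-2.4, 5.3, 9.8]
gripper_width: 20.6
grasp_force: 60.5
```

Emit:
{"api": "arm_command", "payload": {
  "rows": [
    {"grip": 0, "linear": [-0.9, -6.2, 0], "rot": [0, 0, 0]},
    {"grip": 0, "linear": [-0.9, -6.2, 0], "rot": [0, 0, 0]}
  ]
}}

```text
clock: 15.42
position: [512.2, -116.4, 100.8]
ee_rot: [-0.004, 1.0, 0.001, 0.001]
contact_force: [-2.4, 5.0, 11.5]
gripper_width: 20.5
grasp_force: 60.5
```

Emit:
{"api": "arm_command", "payload": {
  "rows": [
    {"grip": 0, "linear": [-1.0, -6.1, 0], "rot": [0, 0, 0]},
    {"grip": 0, "linear": [-1.0, -6.1, 0], "rot": [0, 0, 0]}
  ]
}}

```text
clock: 15.68
position: [513.2, -122.5, 100.8]
ee_rot: [-0.004, 1.0, 0.001, 0.0]
contact_force: [-1.9, 5.4, 11.9]
gripper_width: 20.7
grasp_force: 60.5
```

Emit:
{"api": "arm_command", "payload": {
  "rows": [
    {"grip": 0, "linear": [-1.1, -4.9, 0], "rot": [0, 0, 0]},
    {"grip": 0, "linear": [-1.1, -4.9, 0], "rot": [0, 0, 0]}
  ]
}}

```text
clock: 15.92
position: [514.1, -127.4, 100.8]
ee_rot: [-0.004, 1.0, 0.001, 0.0]
contact_force: [-2.7, 4.9, 12.1]
gripper_width: 20.3
grasp_force: 60.6
```

Emit:
{"api": "arm_command", "payload": {
  "rows": [
    {"grip": 0, "linear": [-1.3, -4.8, 0], "rot": [0, 0, 0]},
    {"grip": 0, "linear": [-1.3, -4.8, 0], "rot": [0, 0, 0]}
  ]
}}

```text
clock: 16.18
position: [515.3, -132.2, 100.8]
ee_rot: [-0.004, 1.0, 0.001, 0.0]
contact_force: [-3.3, 4.7, 11.3]
gripper_width: 20.5
grasp_force: 60.6
```

```bash
python3 jaw.py c7; python3 -c "
from h import *
a=[arm.read_state()]
for i in range(6):
    imaging.get_image('top');a.append(arm.read_state())
print(np.round(np.mean([q['contact_force'] for q in a[1:]],0),2))"
```

```text
[('jaw', [(array([254.1, 231. ]), 0.63)]), ('mould', [(array([252.9, 234.1]), 0.48)])]
[('jaw', [(array([263.3, 211.1]), 0.85)]), ('mould', [(array([256.4, 212. ]), 0.71)])]
[ 515.31988346 -132.16838118  100.82697152] [-3.98262299  5.33102116 11.80017041]
[-3.36  5.31 12.05]
```

View pics/c7.png

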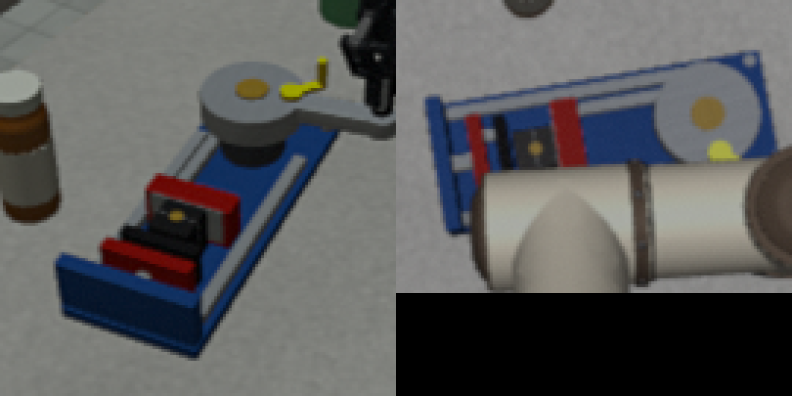

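The mould is now about 4 mm short of the pad, at (513,140) against (507,140). I'll take small steps from here and average the force after each.

```bash
cat > f.py <<'E'
from h import *
a=[]
for i in range(6):
    imaging.get_image('top');a.append(arm.read_state())
f=np.mean([q['contact_force'] for q in a],0);p=np.mean([q['position'] for q in a],0)
ph=np.arctan2(-99.8-p[1],636-p[0]);r=np.hypot(p[1]+99.8,636-p[0])
print('phi %.3f r %.1f tang %.2f rad %.2f'%(ph,r,f[1]*np.cos(ph)-f[0]*np.sin(ph),-f[0]*np.cos(ph)-f[1]*np.sin(ph)),np.round(p,1),'clk',round(a[-1]['clock'],2))
E
python3 f.py
```

```text
phi 0.262 r 125.0 tang 6.06 rad 1.78 [ 515.3 -132.2  100.8] clk 17.07
```

Emit:
{"api": "arm_command", "payload": {
  "rows": [
    {"grip": 0, "linear": [-1.4, -4.8, 0], "rot": [0, 0, 0]},
    {"grip": 0, "linear": [-1.4, -4.8, 0], "rot": [0, 0, 0]}
  ]
}}

```text
clock: 17.32
position: [516.7, -137.0, 100.8]
ee_rot: [-0.004, 1.0, 0.001, 0.0]
contact_force: [-3.5, 5.1, 12.3]
gripper_width: 20.9
grasp_force: 60.6
```

```bash
python3 f.py
```

```text
phi 0.302 r 125.0 tang 5.63 rad 1.88 [ 516.7 -137.   100.8] clk 17.62
```

Emit:
{"api": "arm_command", "payload": {
  "rows": [
    {"grip": 0, "linear": [-1.7, -4.7, 0], "rot": [0, 0, 0]},
    {"grip": 0, "linear": [-1.7, -4.7, 0], "rot": [0, 0, 0]}
  ]
}}

```text
clock: 17.88
position: [518.3, -141.7, 100.8]
ee_rot: [-0.004, 1.0, 0.001, -0.0]
contact_force: [-3.8, 4.5, 12.3]
gripper_width: 20.2
grasp_force: 60.6
```

```bash
python3 f.py
```

```text
phi 0.342 r 125.0 tang 5.94 rad 1.44 [ 518.3 -141.7  100.8] clk 18.18
```

Emit:
{"api": "arm_command", "payload": {
  "rows": [
    {"grip": 0, "linear": [-1.9, -4.6, 0], "rot": [0, 0, 0]},
    {"grip": 0, "linear": [-1.9, -4.6, 0], "rot": [0, 0, 0]}
  ]
}}

```text
clock: 18.42
position: [520.0, -146.4, 100.8]
ee_rot: [-0.004, 1.0, 0.001, -0.0]
contact_force: [-4.5, 4.3, 12.3]
gripper_width: 20.6
grasp_force: 60.6
```

```bash
python3 f.py
```

```text
phi 0.381 r 125.0 tang 6.10 rad 1.85 [ 520.  -146.3  100.8] clk 18.73
```

Emit:
{"api": "arm_command", "payload": {
  "rows": [
    {"grip": 0, "linear": [-1.6, -3.6, 0], "rot": [0, 0, 0]},
    {"grip": 0, "linear": [-1.6, -3.6, 0], "rot": [0, 0, 0]}
  ]
}}

```text
clock: 18.98
position: [521.4, -149.8, 100.8]
ee_rot: [-0.004, 1.0, 0.001, -0.001]
contact_force: [-4.9, 4.9, 12.5]
gripper_width: 20.3
grasp_force: 60.7
```

```bash
python3 f.py
```

```text
phi 0.412 r 125.0 tang 6.45 rad 1.68 [ 521.4 -149.8  100.8] clk 19.27
```

Emit:
{"api": "arm_command", "payload": {
  "rows": [
    {"grip": 0, "linear": [-1.6, -3.4, 0], "rot": [0, 0, 0]},
    {"grip": 0, "linear": [-1.6, -3.4, 0], "rot": [0, 0, 0]}
  ]
}}

```text
clock: 19.52
position: [522.9, -153.1, 100.8]
ee_rot: [-0.004, 1.0, 0.001, -0.001]
contact_force: [-5.4, 6.3, 12.9]
gripper_width: 20.1
grasp_force: 60.7
```

```bash
python3 f.py
```

```text
phi 0.440 r 125.1 tang 7.54 rad 1.30 [ 522.9 -153.1  100.8] clk 19.82
```

Emit:
{"api": "arm_command", "payload": {
  "rows": [
    {"grip": 0, "linear": [-1.6, -3.4, 0], "rot": [0, 0, 0]},
    {"grip": 0, "linear": [-1.6, -3.4, 0], "rot": [0, 0, 0]}
  ]
}}

```text
clock: 20.08
position: [524.4, -156.3, 100.8]
ee_rot: [-0.004, 1.0, 0.001, -0.001]
contact_force: [-5.3, 6.6, 13.7]
gripper_width: 20.2
grasp_force: 60.7
```

```bash
python3 f.py
```

```text
phi 0.469 r 125.1 tang 7.92 rad 1.16 [ 524.4 -156.3  100.8] clk 20.38
```

Emit:
{"api": "arm_command", "payload": {
  "rows": [
    {"grip": 0, "linear": [-2.0, -3.9, 0], "rot": [0, 0, 0]},
    {"grip": 0, "linear": [-2.0, -3.9, 0], "rot": [0, 0, 0]}
  ]
}}

```text
clock: 20.62
position: [526.3, -160.0, 100.8]
ee_rot: [-0.004, 1.0, 0.001, -0.001]
contact_force: [-5.0, 7.6, 14.3]
gripper_width: 20.6
grasp_force: 60.8
```

```bash
python3 f.py
```

```text
phi 0.502 r 125.1 tang 8.65 rad 1.24 [ 526.3 -160.   100.8] clk 20.93
```

Emit:
{"api": "arm_command", "payload": {
  "rows": [
    {"grip": 0, "linear": [0.8, 1.5, 0], "rot": [0, 0, 0]},
    {"grip": 0.45, "linear": [0.8, 1.5, 0], "rot": [0, 0, 0]},
    {"grip": 0.45, "linear": [0.8, 1.5, 0], "rot": [0, 0, 0]},
    {"grip": 0.45, "linear": [0.8, 1.5, 0], "rot": [0, 0, 0]},
    {"grip": 0.45, "linear": [0.8, 1.5, 0], "rot": [0, 0, 0]},
    {"grip": 0.45, "linear": [0.8, 1.5, -20], "rot": [0, 0, 0]},
    {"grip": 0.45, "linear": [0.8, 1.5, -60], "rot": [0, 0, 0]},
    {"grip": 0.45, "linear": [0.8, 1.5, -110], "rot": [0, 0, 0]},
    {"grip": 0.45, "linear": [0.8, 1.5, -120], "rot": [0, 0, 0]}
  ]
}}

```text
clock: 22.05
position: [528.2, -161.2, 223.4]
ee_rot: [-0.003, 1.0, -0.0, 0.004]
contact_force: [0.9, 0.1, 0.7]
gripper_width: 38.6
grasp_force: 0.0
```

```bash
python3 - <<'E'
from h import *
t=imaging.get_image('top');s=imaging.get_image('side')
for im in(s,t):print([(n,[(np.round(q['pixel'],1),round(q['score'],2)) for q in models.tip_of(im,n)[:1]]) for n in('jaw','mould','tab','grip')])
st=arm.read_state();print(st['position'],st['contact_force'])
E
```

```text
[('jaw', [(array([252.5, 231.9]), 0.92)]), ('mould', [(array([247.5, 235.7]), 0.73)]), ('tab', []), ('grip', [(array([322.4, 166.3]), 0.9)])]
[('jaw', []), ('mould', []), ('tab', []), ('grip', [])]
[ 526.05431113 -160.77469914  218.58724538] [ 0.6004413   0.04212521 -0.38208357]
```

```bash
python3 -c "
from bench import job
print(job.job_done())"
```

```text
the job is handed in; nothing more can be done
None
```

I flipped the lever to the closing side and swung the jaw until it nipped the mould at an estimated 12–15 N, judged from the grip force and handle travel. Then I let go, raised the gripper clear and handed in at about 22 s. The result was not reported back, and I took no closing picture of the lever or the bystanders.

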